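# Pin the ball tray into its carrier and hold the trackball up to the bench camera

### The job

Lock the grey tray into the blue carrier: take the yellow-headed lock pin out of the drilled block and push it fully home through the hole in the tray's tongue and the carrier's tongue below it. Then carry the carrier by its black grab bar, without letting the red trackball roll out of its nest and without touching the ball, and present it to the bench camera: ball about 12 cm in front of the lens and centred on it, carrier level, an open side (not an end plate) facing the lens. Finish while still holding it there, clear of everything, and leave the camera, the phone, the multimeter and the side cutters undisturbed.

Things in the scene. Friction and masses are not known exactly. Their poses are not given: they have to be found in the camera images.
- carrier: blue carrier, 0.26-0.45 kg, loose; origin under the centre of its rubber feet, z up. Base plate 120 (x) x 106 (y) mm, top at 14 mm. Two solid tapered end plates at y = +-53 mm, 6 mm thick, 102 mm high, 116 mm wide (x) at the foot, 28 mm at the top, joined there by a black grab bar along y. -x side open, with the drilled tongue (to x = -88 mm); +x side open above a 26 mm high stop.
- grab_bar (a point): centre of the grab bar, 92 mm above the carrier's origin. The bar is 16 mm wide (carrier x) and 22 mm high (81 to 103 mm above the origin), flat-sided, 100 mm long along carrier y, with nothing beside it; the ball's top is 28 mm below its underside. Grasp it across carrier x.
- carrier_hole (a point): mouth of the lock-pin hole in the carrier's tongue, on the tongue's top face, 14 mm above the carrier's origin, at x = -74, y = -32 mm of the carrier. Hole 11 mm wide, right through the 8 mm tongue, whose underside stands 6 mm above the feet.
- tray: grey tray 110 x 98 x 8 mm lying loose in the carrier on its base plate between the end plates, up to 1 mm of play, pushed back against the stop; origin under its centre, axes as the carrier's. Its tongue lies on the carrier's tongue, both 28 x 30 mm, so that their holes line up.
- tray_hole (a point): mouth of the lock-pin hole in the tray's tongue, on its top face: 8 mm above point carrier_hole and 22 mm above the carrier's origin. Hole 11 mm wide, right through. There is room for fingers on both sides along carrier y; along carrier x the inner finger would come close to the ball.
- nest (a point): where the ball's centre is when it lies in the middle of its nest, 36 mm above the carrier's origin and 56 mm below point grab_bar. The nest is a flat round recess 26 mm wide and 3 mm deep: the ball can roll 3 mm each way in it and rolls out over the rim at about 35 degrees of tilt or with a hard jolt.
- ball: red trackball 34 mm across (its own frame turns as it rolls: use point ball_center)
- ball_center (a point): centre of the red trackball, 34 mm across, 28-60 g, loose in the tray's nest
- lock_pin: lock pin, 35 g, 52 mm long, loose, standing upright in the drilled block; origin at the tip of its nose, z up. Steel shank 8 mm thick and 20 mm long with a tapered nose (last 5 mm), then a steel collar 21 mm wide and 4 mm thick, then a yellow round knob 16 mm thick and 28 mm high (24 to 52 mm above the origin): grasp it there, from above.
- pin_collar (a point): centre of the underside of the pin's collar, 20 mm above the pin's origin; it lies on the tray's tongue when the pin is fully home
- bit_block: aluminium block 44 (x) x 110 (y) x 30 mm, fixed to the worktop, origin under its centre; the lock pin stands in the hole near its +y end with its collar on the block's top. Small driver bits stand in six holes in its -y half, up to 13 mm above its top. Grasp the pin across block x.
- block_hole (a point): mouth of the pin's hole in the block, on the block's top face, 30 mm above the worktop, at y = +32 mm of the block
- camera_stand: bench camera, fixed to the worktop: base plate 90 (x) x 110 (y) x 12 mm, post 217 mm high, camera head with a ring light 60 mm across; origin under the centre of the base plate. The lens looks horizontally along the stand's -x axis.
- lens (a point): front of the lens, on its axis, 150 mm above the worktop and 70 mm ahead (-x) of the stand's origin; axes as the stand's, so a point in front of the lens has negative x
- multimeter: yellow multimeter 148 x 74 x 40 mm, a loose bystander; origin under its centre
- side_cutters: red-handled side cutters 124 x 54 x 11 mm, a loose bystander; origin under their centre
- phone: dark phone 144 x 70 x 9 mm, a loose bystander; origin under its centre
There are look-alikes about, which are no part of the job. Of the things shaped like the lock_pin, the yellow one is meant.

How it is judged (in metres and radians):
On the way, in this order (a step that is already met when the one before it is completed fails the run):
1. the lock pin is fully home through the tray's and the carrier's tongues, let go, while the carrier stands on the worktop (distance between pin_collar and tray_hole below 0.005 m and z of lock_pin in the frame of carrier_hole below -0.005 m and height (world z) of carrier below 0.01 m and contact force between the fingers and lock_pin below 0.2 N), for 0.2 s.
2. the carrier is lifted by its grab bar with the pin in place and the ball in its nest (height (world z) of carrier above 0.05 m and distance between pin_collar and tray_hole below 0.006 m and distance between ball_center and nest below 0.01 m and contact force between the fingers and carrier above 1 N), for 0.2 s.
At the end, for the whole second after the job is handed in: Fingers hold the carrier still in the air, level within 7 deg, its x within 20 deg of the lens axis (either way); ball in its nest, 80-160 mm before the lens and within 20 mm of its axis sideways and in height; pin home in both tongues (collar within 6 mm of the tray); camera untouched (distance between pin_collar and tray_hole below 0.006 m and z of lock_pin in the frame of carrier_hole below -0.005 m and distance between ball_center and nest below 0.01 m and x of ball_center in the frame of lens between -0.16 and -0.08 m and y of ball_center in the frame of lens between -0.02 and 0.02 m and z of ball_center in the frame of lens between -0.02 and 0.02 m and angle between the x axis of carrier and the x axis of camera_stand, either way round below 0.35 rad and angle between carrier's own z axis and vertical below 0.12 rad and linear speed of carrier below 0.02 m/s and angular speed of carrier below 0.15 rad/s and height (world z) of carrier above 0.07 m and contact force between the fingers and carrier above 1 N and contact force between carrier and camera_stand below 0.2 N); the arm keeps its last pose, push and grip.
It fails at once if the ball leaves its nest (distance between ball_center and nest above 0.014 m).
It fails at once if the robot touches the ball (contact force between the fingers and ball above 0.3 N).
It fails at once if the camera is bumped (contact force between camera_stand and anything else above 1 N).
It fails at once if a bystander is pushed away (distance of any of multimeter, side_cutters, phone from where it was at the start of the episode above 0.02 m).
It also fails if it takes over 64 s, if anything falls off the work surface, if the arm or the gripper's body presses on something with over 40 N, if the wrist force passes 120 N, or if a joint passes its speed limit or range.

### The arm

A 6-joint arm with a two-finger parallel gripper is mounted at the origin on a cart in front of the work surface, level with it; the furniture and walls round the work are solid. World frame = base frame: x ahead of the robot, y to its left, z up, the work surface at z = 0. Lengths are in m, angles in degrees, forces in N, time in s.
With the tool pointing down it reaches from about 0.3 to 0.75 m from the base axis. Payload 8.5 kg.
Tool frame: the origin (TCP) lies on the centre line of the jaws, within the pads' length; the fingertips stand 19 mm ahead of it and the grasp point (between the pads) is the TCP (env.tcp_to_tips is the z of the fingertips in the tool frame, in m); z points along the fingers, y is the line along which they close (so a half turn about z gives the same grasp; the last joint's range is limited). The gripper opens to 85 mm and grips with 20 to 120 N. Pads are 22 mm wide; open, the fingers measure 114 mm over their backs; the gripper's body (76 mm by 85 mm) begins 54 mm behind the grasp point. The pads swing forward as they close: fully open they stand 13 mm farther back than shut.
Start: joints at [64.555, 21.807, 74.336, -0, 83.858, -12.336], TCP at [0.125, 0.536, 0.25] pointing down, gripper open.
Joint ranges: [-178.18, 178.18], [-50.72, 133.34], [12.68, 142.11], [-81.47, 261.47], [9.98, 163.14], [-165.26, 165.26]. Speed limits (degrees/s): [136.94, 136.94, 180, 180, 180, 180].

### API

Orientations are given as a 3x3 rotation matrix whose columns are the frame's x, y, z axes.
In Python, from rig import env gives the robot as it stands.
- The arm moves only by the tool servo_tool, never from a script. Its argument "steps" is a list of rows, each an object of numbers: "tx", "ty", "tz": the shift along the world's x, y, z in cm; "yaw": the turn about the world's z in degrees; "claw": the finger opening in cm, from 0 to 8.54. In form: [{"tx": .., "ty": .., "tz": .., "yaw": .., "claw": ..}, ...]. A call has 1 to 20 rows; each row shifts and turns the commanded pose from where the row before left it; what a row does not reach is not made up. A row lasts 1/10 s, in which the tool goes at most 50 mm and 8.59 degrees, less where a joint would pass 70% of its speed; a pose out of reach is approached as far as the arm can. A call with a gripper value outside its range is refused whole. The fingers move at their own pace and stop on an object; "newtons" is the grip in N (left out, the last holds). Time passes only in rows, so rows that do not move let the fingers close. It gives the time, the measured TCP pose, the force, the opening and the grip force at its end, in the units of the state.
- env.observe(): the state, without advancing time (a new reading comes with each control period).
- env.get_image(name): name is "scene" or "side" or "wrist"; returns (picture, depth): 480x640x3 uint8, red, green, blue; 480x640 float32, m along the optical axis (not along the pixel's ray), 0 where there is no reading.
- env.camera_model(name): a dict with "fovy" (degrees; the focal length in pixels is half the picture's height over the tangent of half this angle, whatever the lens; pixels are square), "cx", "cy" (the principal point, pixels), "T" (4x4, takes a point from camera to world coordinates). Camera axes: x right, y down, z forward; pixel columns grow to the right and rows downward; lengths in m; the calibration is good to about 2 mm. A picture is of the moment at which its call begins: read the wrist's pose just before it. camera_model takes no time and is no camera call; for the wrist camera it gives the pose at the moment of the call.
- env.close_job(): hands the job in; it is judged then, once.
The state is a dict: "time_s": time; "q": joint angles; "qvel": joint speeds; "joint_efforts": joint torques, N m; "position": TCP position; "tool_rot": TCP orientation; "ft_force": force on the tool from outside, world axes, zero at the start; "wrist_torque": the same for the moment, N m; "grip_width": finger opening in m; "gripper_force": force on a finger pad.
Only numpy, scipy, OpenCV 4.12 (cv2) and the standard library are available. Lean on these libraries where they do the work, as an engineer would, in place of code of your own. Each camera call takes 0.05 s, during which the arm holds its last target. There are 200 camera calls.

## Working session

There is one attempt and no reset: what is moved stays moved. The work goes in short steps, Python scripts to look and compute and a tool call to move; the robot and the scene stay as the last step left them, time stands still between calls to the robot, and variables do not carry over. Pictures are saved under pics/ and viewed, at most 12 in all, crops included, and the job is handed in when it is done.

Besides the shell and the picture viewer there is one more tool, called as name([rows], argument=value, ...), one row to a line, values as JSON. servo_tool: Moves the arm, as the interface text tells. Its arguments: {"type":"object","properties":{"steps":{"type":"array"},"newtons":{"type":"number"}},"required":["steps"]}

```bash
mkdir -p pics; ls
python3 - <<'E'
from rig import env
import cv2,numpy as np
for n in ["scene","side"]:
    im,d=env.get_image(n); np.savez(f"pics/{n}.npz",im=im,d=d,T=env.camera_model(n)["T"])
    cv2.imwrite(f"pics/{n}.png",im[:,:,::-1]); m=env.camera_model(n); print(n,m)
print(env.observe())
E
```

```text
pics
scene {'fovy': 56.82739247822618, 'cx': 327.1117804379568, 'cy': 241.808673351263, 'T': array([[ 0.62074765, -0.32652453,  0.71277913, -0.13408972],
       [-0.78390859, -0.24384235,  0.57098882, -0.43940624],
       [-0.01263612, -0.91319365, -0.40732995,  0.47622965],
       [ 0.        ,  0.        ,  0.        ,  1.        ]])}
side {'fovy': 55.97304149805764, 'cx': 322.0347986934119, 'cy': 233.12892586023077, 'T': array([[-0.98088127, -0.07871391,  0.17797769,  0.3709374 ],
       [-0.19460309,  0.39083776, -0.89965298,  0.90641033],
       [ 0.0012548 , -0.91708776, -0.39868341,  0.4966026 ],
       [ 0.        ,  0.        ,  0.        ,  1.        ]])}
{'time_s': 0.1, 'q': array([ 6.45535250e+01,  2.18372500e+01,  7.43784585e+01,  1.08375698e-03,
        8.38584195e+01, -1.23340535e+01]), 'qvel': array([ 0.09251771,  0.01164345, -0.15372277, -0.0445729 , -0.03584224,
        0.14845721]), 'joint_efforts': array([ 3.84868879e-03, -4.49218869e+01, -2.31663179e+01, -1.63384780e-04,
        3.59256032e-03,  2.57681023e-05]), 'position': array([0.12465362, 0.53544885, 0.24978387]), 'tool_rot': array([[-9.73926261e-01,  2.26864077e-01, -5.72876654e-04],
       [ 2.26864609e-01,  9.73925615e-01, -1.16018406e-03],
       [ 2.94735161e-04, -1.25989916e-03, -9.99999163e-01]]), 'ft_force': array([-0.76108275, -0.43650958, -0.16505334]), 'wrist_torque': array([0.05883213, 0.03657067, 0.05618343]), 'gripper_force': 0.0, 'grip_width': 0.08513243068093056}
```

View pics/scene.png

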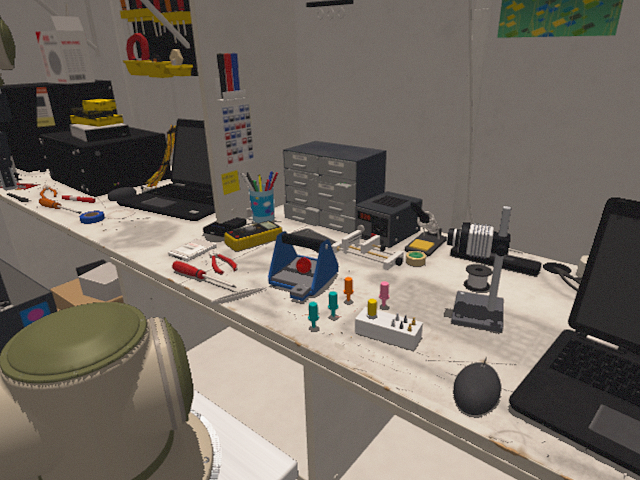

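View pics/side.png

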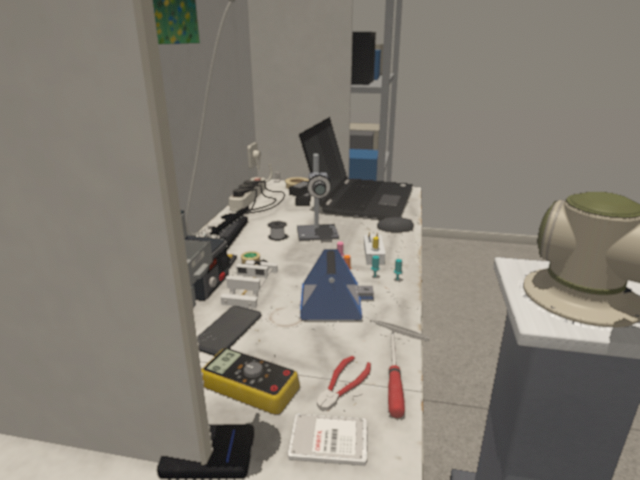

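The scene view shows the carrier at about (303,265), the yellow pin at (373,308) in the white block, and the camera stand at about (485,290). In the side view the stand head is at (318,187) and the carrier at (331,285).

```bash
cat > h.py <<'E'
import numpy as np,cv2
from rig import env
def K(m): return 240/np.tan(np.radians(m["fovy"]/2))
def P(m,d,u,v,r=1):
    z=d[v-r:v+r+1,u-r:u+r+1]; z=np.median(z[z>0]) if (z>0).any() else np.nan
    f=K(m); return (m["T"]@[(u-m["cx"])/f*z,(v-m["cy"])/f*z,z,1])[:3]
def Z(m,u,v,h):
    f=K(m); r=m["T"][:3,:3]@[(u-m["cx"])/f,(v-m["cy"])/f,1]; o=m["T"][:3,3]
    return o+r*(h-o[2])/r[2]
def cloud(m,d):
    f=K(m); v,u=np.mgrid[:480,:640]
    p=np.stack([(u-m["cx"])/f*d,(v-m["cy"])/f*d,d],-1)
    return p@m["T"][:3,:3].T+m["T"][:3,3]
E
python3 - <<'E'
from h import *
np.set_printoptions(precision=3,suppress=True)
S={n:np.load(f"pics/{n}.npz") for n in["scene","side"]}
M={n:env.camera_model(n) for n in S}
for n,u,v in [("scene",372,300),("scene",372,308),("scene",303,265),("scene",305,239),("scene",290,234),("scene",325,243),("scene",400,330),("scene",480,310),("scene",500,220),("side",318,187),("side",318,233),("side",331,262),("side",252,378),("side",230,325),("side",345,380),("side",376,242)]:
    print(n,u,v,P(M[n],S[n]["d"],u,v))
c=np.vstack([cv2.resize(S["scene"]["im"][225:305,255:345],None,fx=6,fy=6,interpolation=2)])
c2=cv2.resize(S["scene"]["im"][200:350,350:530],None,fx=3,fy=3,interpolation=2)
cv2.imwrite("pics/c1.png",cv2.hconcat([c,])[:,:,::-1])
im=S["side"]["im"]
E
```

```text
scene 372 300 [ 0.438 -0.081  0.064]
scene 372 308 [ 0.432 -0.085  0.052]
scene 303 265 [0.495 0.131 0.045]
scene 305 239 [0.503 0.13  0.103]
scene 290 234 [0.5   0.171 0.105]
scene 325 243 [0.515 0.086 0.101]
scene 400 330 [ 0.429 -0.144  0.032]
scene 480 310 [ 0.6   -0.219  0.014]
scene 500 220 [ 0.94  -0.132  0.07 ]
side 318 187 [ 0.589 -0.143  0.155]
side 318 233 [ 0.6   -0.195  0.008]
side 331 262 [0.504 0.147 0.101]
side 252 378 [0.576 0.407 0.031]
side 230 325 [0.674 0.253 0.007]
side 345 380 [ 0.444  0.347 -0.001]
side 376 242 [ 0.434 -0.073  0.051]
```

View pics/c1.png

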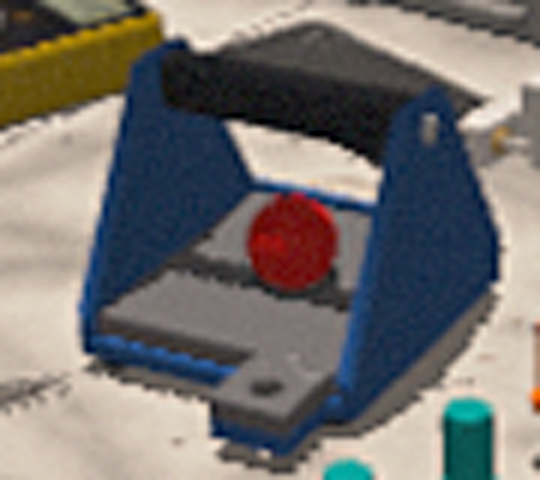

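The enlarged crop shows the carrier's tongue pointing towards the robot, with the hole at scene pixel (299.7,289.2). The tray is flat in the carrier and the ball is in its nest. I'll move over for a close wrist view.

servo_tool([
  {"tx":2.1,"ty":-3.8,"tz":0.4,"yaw":-5.5,"claw":5},
  {"tx":2.1,"ty":-3.8,"tz":0.4,"yaw":-5.5,"claw":5},
  {"tx":2.1,"ty":-3.8,"tz":0.4,"yaw":-5.5,"claw":5},
  {"tx":2.1,"ty":-3.8,"tz":0.4,"yaw":-5.5,"claw":5},
  {"tx":2.1,"ty":-3.8,"tz":0.4,"yaw":-5.5,"claw":5},
  {"tx":2.1,"ty":-3.8,"tz":0.4,"yaw":-5.5,"claw":5},
  {"tx":2.1,"ty":-3.8,"tz":0.4,"yaw":-5.5,"claw":5},
  {"tx":2.1,"ty":-3.8,"tz":0.4,"yaw":-5.5,"claw":5},
  {"tx":2.1,"ty":-3.8,"tz":0.4,"yaw":-5.5,"claw":5},
  {"tx":2.1,"ty":-3.8,"tz":0.4,"yaw":-5.5,"claw":5},
  {"tx":2.1,"ty":-3.8,"tz":0.4,"yaw":-5.5,"claw":5},
  {"tx":2.1,"ty":-3.8,"tz":0.4,"yaw":-5.5,"claw":5},
  {"tx":2.1,"ty":-3.8,"tz":0.4,"yaw":-5.5,"claw":5},
  {"tx":2.1,"ty":-3.8,"tz":0.4,"yaw":-5.5,"claw":5},
  {"claw":5},
  {"claw":5},
])

```text
invalid input at $.steps[14]: expected keys tx, ty, tz, yaw, claw
```

Run:
```python
from h import *
m=env.camera_model("wrist"); im,d=env.get_image("wrist")
np.savez("pics/w1.npz",im=im,d=d,T=m["T"],cx=m["cx"],cy=m["cy"],fovy=m["fovy"]); cv2.imwrite("pics/w1.png",im[:,:,::-1]); print(m, env.observe()["position"])
```

```text
{'fovy': 62.36587195968828, 'cx': 324.54808633733296, 'cy': 241.5863261706705, 'T': array([[ 0.22746065,  0.92216494,  0.31284736,  0.04404265],
       [ 0.97378636, -0.21496231, -0.07437292,  0.55451632],
       [-0.00133371,  0.3215634 , -0.94688711,  0.37423139],
       [ 0.        ,  0.        ,  0.        ,  1.        ]])} [0.12465111 0.5354832  0.24986959]
```

View pics/w1.png

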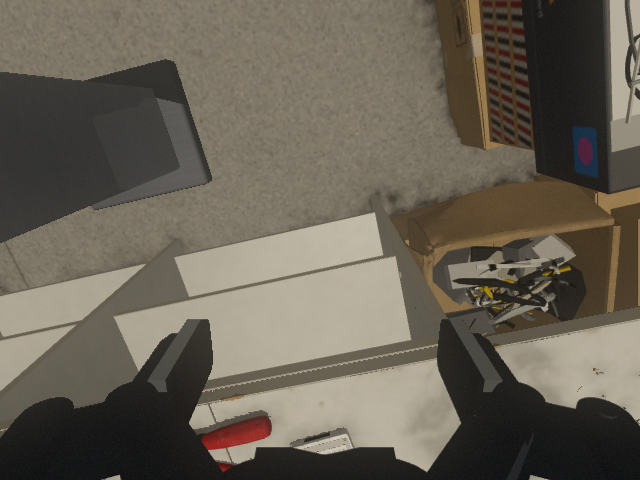

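The picture was taken before any motion, because the move was refused: every row needs all five keys. It shows only the bench edge and the fingers. I'll repeat the move with full rows.

servo_tool([
  {"tx":2.1,"ty":-3.8,"tz":0.4,"yaw":-5.5,"claw":5},
  {"tx":2.1,"ty":-3.8,"tz":0.4,"yaw":-5.5,"claw":5},
  {"tx":2.1,"ty":-3.8,"tz":0.4,"yaw":-5.5,"claw":5},
  {"tx":2.1,"ty":-3.8,"tz":0.4,"yaw":-5.5,"claw":5},
  {"tx":2.1,"ty":-3.8,"tz":0.4,"yaw":-5.5,"claw":5},
  {"tx":2.1,"ty":-3.8,"tz":0.4,"yaw":-5.5,"claw":5},
  {"tx":2.1,"ty":-3.8,"tz":0.4,"yaw":-5.5,"claw":5},
  {"tx":2.1,"ty":-3.8,"tz":0.4,"yaw":-5.5,"claw":5},
  {"tx":2.1,"ty":-3.8,"tz":0.4,"yaw":-5.5,"claw":5},
  {"tx":2.1,"ty":-3.8,"tz":0.4,"yaw":-5.5,"claw":5},
  {"tx":2.1,"ty":-3.8,"tz":0.4,"yaw":-5.5,"claw":5},
  {"tx":2.1,"ty":-3.8,"tz":0.4,"yaw":-5.5,"claw":5},
  {"tx":2.1,"ty":-3.8,"tz":0.4,"yaw":-5.5,"claw":5},
  {"tx":2.1,"ty":-3.8,"tz":0.4,"yaw":-5.5,"claw":5},
  {"tx":0,"ty":0,"tz":0,"yaw":0,"claw":5},
  {"tx":0,"ty":0,"tz":0,"yaw":0,"claw":5},
])

```text
time_s: 1.75
position: [0.4187, 0.0032, 0.3059]
tool_rot: [[0.003, 1.0, -0.001], [1.0, -0.003, 0.0], [0.0, -0.001, -1.0]]
ft_force: [-0.6, 0.7, 0.0]
grip_width: 0.0499
gripper_force: 0.0
```

```bash
cat > snap.py <<'E'
import sys
from h import *
n=sys.argv[1]; m=env.camera_model("wrist"); im,d=env.get_image("wrist")
np.savez(f"pics/{n}.npz",im=im,d=d,T=m["T"],cx=m["cx"],cy=m["cy"],fovy=m["fovy"]); cv2.imwrite(f"pics/{n}.png",im[:,:,::-1])
E
python3 snap.py w2
```

```text
(no output)
```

View pics/w2.png

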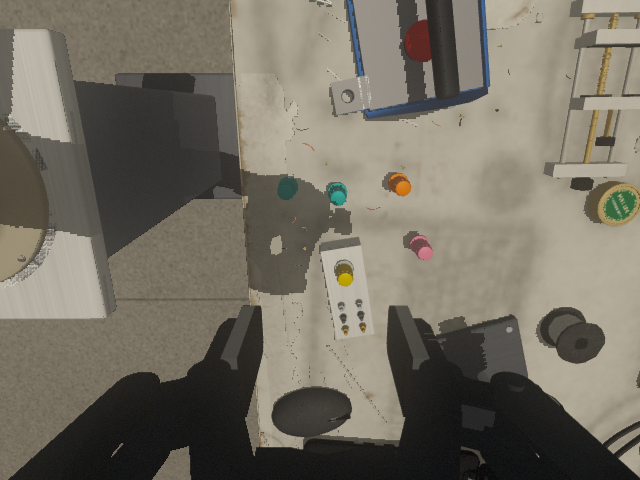

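The wrist view shows the knob top at (345,280), block top corners at about (322,248), (358,240), (373,333) and (336,339), and the tongue hole at (348,96). The bar runs from (440,0) to (447,97), and the stand base is at the right with edges (490,325)-(527,380).

Run:
```python
from h import *
np.set_printoptions(precision=4,suppress=True)
w=np.load("pics/w2.npz"); m=dict(T=w["T"],cx=w["cx"],cy=w["cy"],fovy=w["fovy"]); d=w["d"]; im=w["im"]
hsv=cv2.cvtColor(im,cv2.COLOR_RGB2HSV); pc=cloud(m,d)
ye=(hsv[...,0]>20)&(hsv[...,0]<34)&(hsv[...,1]>150); ye[:200]=0; ye[:,420:]=0
q=pc[ye]; t=q[q[:,2]>q[:,2].max()-.006]; print("knob",len(q),q[:,2].max(),t.mean(0),t.min(0),t.max(0))
for u,v in [(322,248),(358,240),(373,333),(336,339)]: print("blk",Z(m,u,v,.03),P(m,d,u,v,2))
print("hole",Z(m,348,96,.022), P(m,d,338,105))
S=np.load("pics/scene.npz"); ms=env.camera_model("scene"); print("hole scene",Z(ms,299.7,289.2,.022))
# carrier bar: dark pts at z .095-.11
def bar(pc,name):
    b=(pc[...,2]>.09)&(pc[...,2]<.115)&(pc[...,0]>.44)&(pc[...,0]<.57)&(pc[...,1]>.05)&(pc[...,1]<.22)
    q=pc[b][:,:2]; r=cv2.minAreaRect(q.astype(np.float32)); c=q.mean(0); vx=np.linalg.svd(q-c,full_matrices=0)[2][0]
    print(name,len(q),c,"dir deg",np.degrees(np.arctan2(vx[1],vx[0])),r, pc[b][:,2].max())
bar(pc,"w2")
for n in("scene","side"):
    s=np.load(f"pics/{n}.npz"); mm=env.camera_model(n); p=cloud(mm,s["d"]); bar(p,n)
    r=(p[...,2]>.13)&(p[...,2]<.24)&(p[...,0]>.5)&(p[...,0]<.7)&(p[...,1]>-.3)&(p[...,1]<-.1); q=p[r]; print("head",q.min(0),q.max(0),q.mean(0))
    b=(abs(p[...,2]-.012)<.006)&(p[...,0]>.5)&(p[...,0]<.72)&(p[...,1]>-.32)&(p[...,1]<-.12)
    hs=cv2.cvtColor(s["im"],cv2.COLOR_RGB2HSV); b&=hs[...,2]<130
    print("base",b.sum(),cv2.minAreaRect(p[b][:,:2].astype(np.float32)))
    red=(hs[...,1]>150)&((hs[...,0]<8)|(hs[...,0]>172))&(p[...,0]>.44)&(p[...,0]<.56)&(p[...,1]>.08)&(p[...,1]<.18)&(p[...,2]>.02)
    print("ball",red.sum(),p[red].mean(0) if red.any() else 0)
b=(abs(pc[...,2]-.012)<.006)&(pc[...,0]>.5)&(pc[...,0]<.72)&(pc[...,1]>-.32)&(pc[...,1]<-.12)&(hsv[...,2]<130)
print("base w",b.sum(),cv2.minAreaRect(pc[b][:,:2].astype(np.float32)))
# ring fit from side
c=cv2.resize(np.load("pics/side.npz")["im"][140:250,270:370],None,fx=5,fy=5,interpolation=2)
c2=cv2.resize(im[40:340,300:480],(330,550),interpolation=2)
cv2.imwrite("pics/c2.png",cv2.hconcat([c2,c[:550,:460]])[:,:,::-1])
```

```text
knob 252 0.43039313729799755 [0.4189 0.0859 0.4304] [0.4189 0.0859 0.4304] [0.4189 0.0859 0.4304]
blk [ 0.4156 -0.0569  0.03  ] [ 0.4155 -0.0598  0.0219]
blk [ 0.454 -0.048  0.03 ] [ 0.4555 -0.0539  0.0123]
blk [ 0.474  -0.1614  0.03  ] [ 0.4779 -0.1791  0.0013]
blk [ 0.4312 -0.1692  0.03  ] [ 0.4321 -0.1878  0.0009]
hole [0.4416 0.0962 0.022 ] [0.432  0.088  0.0233]
hole scene [0.4422 0.0953 0.022 ]
w2 2878 [0.5092 0.1212] dir deg -78.95806530774982 ((0.5170068740844727, 0.12291444838047028), (0.0426858514547348, 0.07824394106864929), 0.7711108326911926) 0.10635473824439051
scene 482 [0.5026 0.1348] dir deg -77.13465052385313 ((0.5033895969390869, 0.13965296745300293), (0.04123266786336899, 0.11598008126020432), 13.871390342712402) 0.10573693509926585
head [ 0.565  -0.2528  0.1302] [ 0.6311 -0.1469  0.2195] [ 0.5905 -0.2062  0.1637]
base 1573 ((0.6325753927230835, -0.20427356660366058), (0.16770535707473755, 0.08854110538959503), 17.91179084777832)
ball 174 [0.4991 0.1341 0.0424]
side 392 [0.5023 0.1521] dir deg 100.99874166584516 ((0.5042017102241516, 0.14262376725673676), (0.03881796449422836, 0.11754080653190613), 11.342002868652344) 0.1027832575622995
head [ 0.5639 -0.2413  0.13  ] [ 0.6283 -0.1387  0.2151] [ 0.5945 -0.1764  0.1627]
base 554 ((0.6394696235656738, -0.19745555520057678), (0.17532466351985931, 0.09247980266809464), 18.14689064025879)
ball 0 0
base w 4019 ((0.6395812034606934, -0.19562283158302307), (0.1671251356601715, 0.08627130091190338), 4.947864532470703)
```

View pics/c2.png

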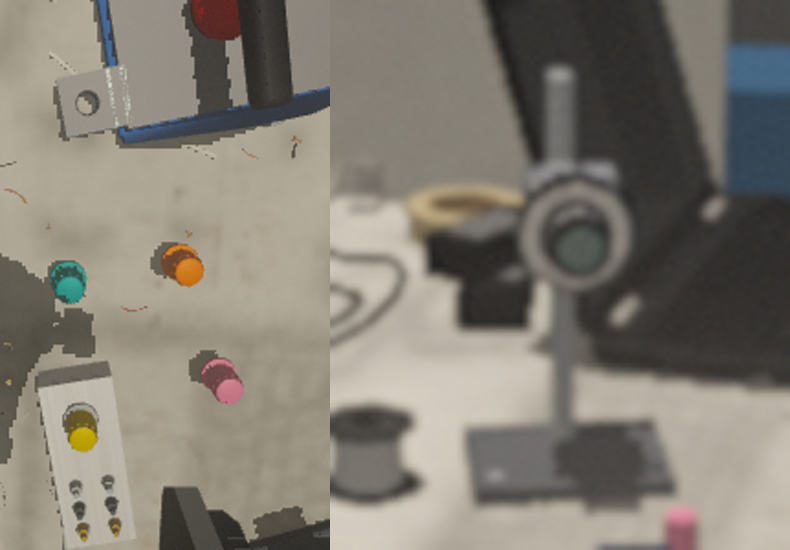

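The crop shows the pin's knob top at wrist pixel (345.3,279.5) and the collar at (344.2,269). In the side view the ring light is centred at (319.4,187.4), and the base corners are at about (297,226), (299,240), (339,238) and (334,225).

Run:
```python
from h import *
np.set_printoptions(precision=4,suppress=True)
w=np.load("pics/w2.npz"); m=dict(T=w["T"],cx=w["cx"],cy=w["cy"],fovy=w["fovy"]); d=w["d"]; im=w["im"]
print("knob",Z(m,345.3,279.5,.062),"collar",Z(m,344.2,268.5,.034))
ms=env.camera_model("side")
B=[Z(ms,u,v,.012) for u,v in[(297.4,226.4),(299,240),(339,238),(334,224.6)]]; print(np.array(B),np.mean(B,0))
print("lens",Z(ms,319.4,187.8,.15))
s=np.load("pics/side.npz"); p=cloud(ms,s["d"])
# ring face points: fit plane within ring
v,u=np.mgrid[:480,:640]; r=np.hypot(u-319.4,v-187.4); k=(r<10)&(s["d"]>0); q=p[k]; q=q[q[:,1]>-.19]
for i in range(3):
    c=np.median(q,0); n=np.linalg.svd(q-q.mean(0),full_matrices=0)[2][2]; e=(q-q.mean(0))@n; q=q[abs(e)<max(.004,e.std())]
print("ring",q.mean(0),"normal",n,np.degrees(np.arctan2(n[1],n[0])),len(q))
# carrier: plate edge lines in wrist image, wrist crop coordinates
f=lambda x,y:(x/330*180+300,y/550*300+40)
a,b=[Z(m,*f(*t),.006) for t in[(122,143),(328,104)]]; print("plate foot dir",a,b,np.degrees(np.arctan2(*(b-a)[1::-1])))
T=[Z(m,*f(*t),.022) for t in[(57,80),(65,137),(127,122),(118,67)]]; print("tongue",np.array(T))
```

```text
knob [ 0.4393 -0.0794  0.062 ] collar [ 0.4395 -0.079   0.034 ]
[[ 0.6637 -0.2197  0.012 ]
 [ 0.6373 -0.1313  0.012 ]
 [ 0.5373 -0.1644  0.012 ]
 [ 0.566  -0.2528  0.012 ]] [ 0.6011 -0.1921  0.012 ]
lens [ 0.5875 -0.1535  0.15  ]
ring [ 0.5885 -0.1647  0.1582] normal [-0.3615  0.9288  0.0813] 111.26361845448479 102
plate foot dir [0.4618 0.0754 0.006 ] [0.5741 0.0954 0.006 ] 10.0921485683158
tongue [[0.4252 0.1074 0.022 ]
 [0.4296 0.079  0.022 ]
 [0.4625 0.0865 0.022 ]
 [0.4569 0.1136 0.022 ]]
```

servo_tool([
  {"tx":0.41,"ty":-1.63,"tz":-2.9,"yaw":1.5,"claw":5},
  {"tx":0.41,"ty":-1.63,"tz":-2.9,"yaw":1.5,"claw":5},
  {"tx":0.41,"ty":-1.63,"tz":-2.9,"yaw":1.5,"claw":5},
  {"tx":0.41,"ty":-1.63,"tz":-2.9,"yaw":1.5,"claw":5},
  {"tx":0.41,"ty":-1.63,"tz":-2.9,"yaw":1.5,"claw":5},
  {"tx":0,"ty":0,"tz":-2.9,"yaw":1.5,"claw":5},
  {"tx":0,"ty":0,"tz":0,"yaw":0,"claw":5},
  {"tx":0,"ty":0,"tz":0,"yaw":0,"claw":5},
])

```text
time_s: 2.6
position: [0.4392, -0.0769, 0.1331]
tool_rot: [[-0.156, 0.988, -0.0], [0.988, 0.156, 0.0], [0.0, -0.0, -1.0]]
ft_force: [1.3, -0.8, -0.1]
grip_width: 0.0501
gripper_force: 0.0
```

```bash
python3 snap.py w3
python3 - <<'E'
from h import *
np.set_printoptions(precision=4,suppress=True)
w=np.load("pics/w3.npz"); m=dict(T=w["T"],cx=w["cx"],cy=w["cy"],fovy=w["fovy"]); im=w["im"]
hsv=cv2.cvtColor(im,cv2.COLOR_RGB2HSV)
ye=((hsv[...,0]>18)&(hsv[...,0]<36)&(hsv[...,1]>130)).astype(np.uint8)
n,l,s,c=cv2.connectedComponentsWithStats(ye)
for i in np.argsort(-s[1:,4])[:3]+1: print(s[i],c[i])
br=ye*(hsv[...,2]>190); n,l,s,c=cv2.connectedComponentsWithStats(br.astype(np.uint8))
for i in np.argsort(-s[1:,4])[:3]+1: print("bright",s[i],c[i],Z(m,*c[i],.062))
print(env.observe()["position"],env.observe()["tool_rot"])
E
```

```text
[ 308  246   31   42 1047] [323.0296 266.5415]
[305 354   9  18  97] [309.6598 362.0825]
[336 354   9  13  50] [340.38 360.74]
[ 0.4396 -0.0772  0.1336] [[-0.1556  0.9878  0.0016]
 [ 0.9878  0.1556 -0.0007]
 [-0.0009  0.0015 -1.    ]]
```

View pics/w3.png

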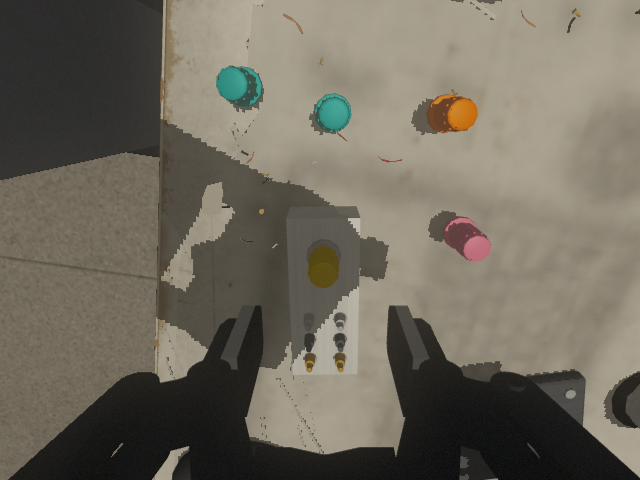

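The knob top is at (323,273), in shadow, and the block lies square to the fingers.

Run:
```python
from h import *
np.set_printoptions(precision=4,suppress=True)
w=np.load("pics/w3.npz"); m=dict(T=w["T"],cx=w["cx"],cy=w["cy"],fovy=w["fovy"]); d=w["d"]
print("knob",Z(m,323.3,273,.062),P(m,d,323,273),"edge",Z(m,287,217,.03),Z(m,358,216,.03),Z(m,358,374,.03),Z(m,292,374,.03))
```

```text
knob [ 0.4387 -0.0782  0.062 ] [ 0.4385 -0.0779  0.0627] edge [ 0.4139 -0.0595  0.03  ] [ 0.4554 -0.0524  0.03  ] [ 0.4757 -0.1621  0.03  ] [ 0.4312 -0.1691  0.03  ]
```

servo_tool([
  {"tx":-0.06,"ty":-0.1,"tz":-2.5,"yaw":0,"claw":5},
  {"tx":0,"ty":0,"tz":-2.5,"yaw":0,"claw":5},
  {"tx":0,"ty":0,"tz":-1.5,"yaw":0,"claw":5},
  {"tx":0,"ty":0,"tz":-1.2,"yaw":0,"claw":5},
  {"tx":0,"ty":0,"tz":0,"yaw":0,"claw":5},
  {"tx":0,"ty":0,"tz":0,"yaw":0,"claw":0},
  {"tx":0,"ty":0,"tz":0,"yaw":0,"claw":0},
  {"tx":0,"ty":0,"tz":0,"yaw":0,"claw":0},
  {"tx":0,"ty":0,"tz":0,"yaw":0,"claw":0},
  {"tx":0,"ty":0,"tz":0,"yaw":0,"claw":0},
  {"tx":0,"ty":0,"tz":0,"yaw":0,"claw":0},
  {"tx":0,"ty":0,"tz":0,"yaw":0,"claw":0},
], newtons=40)

```text
time_s: 3.85
position: [0.4392, -0.079, 0.0565]
tool_rot: [[-0.155, 0.988, 0.002], [0.988, 0.155, -0.001], [-0.001, 0.002, -1.0]]
ft_force: [-0.9, 1.3, 6.8]
grip_width: 0.0144
gripper_force: 38.9
```

servo_tool([
  {"tx":0,"ty":0,"tz":1,"yaw":0,"claw":0},
  {"tx":0,"ty":0,"tz":2,"yaw":0,"claw":0},
  {"tx":0,"ty":0,"tz":3.2,"yaw":0,"claw":0},
  {"tx":0,"ty":0,"tz":3.2,"yaw":0,"claw":0},
  {"tx":0.02,"ty":1.6,"tz":0,"yaw":8.4,"claw":0},
  {"tx":0.02,"ty":1.6,"tz":0,"yaw":8.4,"claw":0},
  {"tx":0.02,"ty":1.6,"tz":0,"yaw":8.4,"claw":0},
  {"tx":0.02,"ty":1.6,"tz":0,"yaw":8.4,"claw":0},
  {"tx":0.02,"ty":1.6,"tz":0,"yaw":8.4,"claw":0},
  {"tx":0.02,"ty":1.6,"tz":0,"yaw":8.4,"claw":0},
  {"tx":0.02,"ty":1.6,"tz":0,"yaw":8.4,"claw":0},
  {"tx":0.02,"ty":1.6,"tz":0,"yaw":8.4,"claw":0},
  {"tx":0.02,"ty":1.6,"tz":0,"yaw":8.4,"claw":0},
  {"tx":0.02,"ty":1.6,"tz":0,"yaw":8.4,"claw":0},
  {"tx":0.02,"ty":1.5,"tz":0,"yaw":8,"claw":0},
  {"tx":0,"ty":0,"tz":0,"yaw":0,"claw":0},
  {"tx":0,"ty":0,"tz":0,"yaw":0,"claw":0},
  {"tx":0,"ty":0,"tz":0,"yaw":0,"claw":0},
])

```text
time_s: 5.65
position: [0.4409, 0.0956, 0.1497]
tool_rot: [[-0.983, -0.186, 0.0], [-0.186, 0.983, -0.0], [-0.0, -0.0, -1.0]]
ft_force: [-0.1, -0.0, 0.0]
grip_width: 0.0146
gripper_force: 39.0
```

```bash
python3 snap.py w4; python3 -c "
from h import *
im=cv2.imread('pics/w4.png'); c=im[150:350,180:480]
cv2.imwrite('pics/c4.png',cv2.resize(c,None,fx=2.6,fy=2.6,interpolation=2)); print(env.observe()['position'],env.observe()['grip_width'])"
```

```text
[0.44088822 0.0955706  0.14957013] 0.014644547333177063
```

View pics/c4.png

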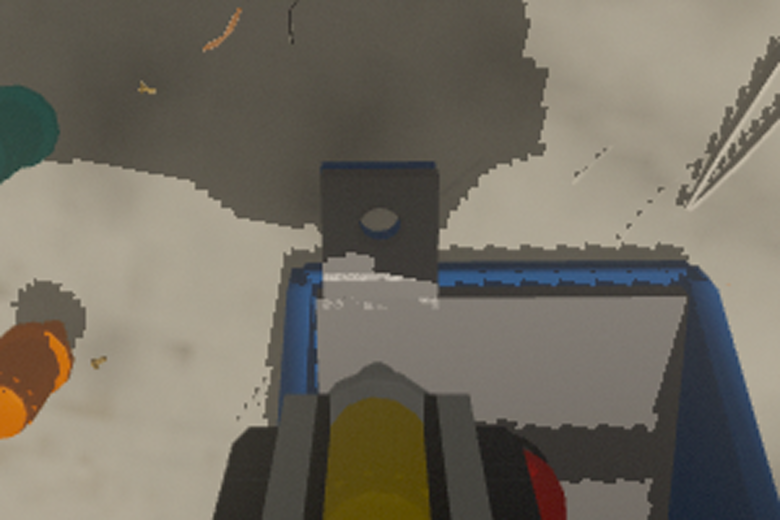

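The crop shows the hole mouth centred at full-image pixel (326,235.4). The pin's nose is at about (325.4,290) and hangs straight. The tongue lies square to the view, so the yaw is right.

Run:
```python
from h import *
np.set_printoptions(precision=4,suppress=True)
w=np.load("pics/w4.npz"); m=dict(T=w["T"],cx=w["cx"],cy=w["cy"],fovy=w["fovy"]); d=w["d"]
f=lambda x,y:(x/2.6+180,y/2.6+150)
print("hole",Z(m,*f(379.5,222),.022),"tongue z",P(m,d,*map(int,f(345,230))))
print("nose",Z(m,*f(378,366),.103),"TCP pix check")
T=np.linalg.inv(m["T"]); k=K(m)
for p in [(.4409,.0956,.1035),(.4409,.0956,.1235)]:
    q=T@[*p,1]; print(q[0]/q[2]*k+m["cx"],q[1]/q[2]*k+m["cy"])
a,b=[Z(m,*f(*t),.022) for t in[(322,167),(437,167)]]; print(a,b,np.degrees(np.arctan2(*(b-a)[1::-1])))
# ball & plate
a,b=[Z(m,*f(*t),.014) for t in[(300,266),(700,264)]]; print(a,b,np.degrees(np.arctan2(*(b-a)[1::-1])))
```

```text
hole [0.4393 0.0963 0.022 ] tongue z [0.4425 0.0874 0.0229]
nose [0.4409 0.0961 0.103 ] TCP pix check
324.3632812348549 291.13970185808023
324.30714551212264 311.777192844364
[0.4276 0.0793 0.022 ] [0.4222 0.1078 0.022 ] 100.69560013746371
[0.458  0.0781 0.014 ] [0.4375 0.1836 0.014 ] 101.00552569295725
```

Run:
```python
from h import *
np.set_printoptions(precision=4,suppress=True)
w=np.load("pics/w4.npz"); im=w["im"]; d=w["d"]
print([ (v,*im[v,325:327].mean(0).astype(int),round(float(d[v,326]),4)) for v in range(208,256)])
print([ (u,*im[233,u]) for u in range(312,340)])
```

```text
[(208, np.int64(82), np.int64(77), np.int64(67), 0.2809), (209, np.int64(82), np.int64(77), np.int64(67), 0.2811), (210, np.int64(82), np.int64(78), np.int64(68), 0.2806), (211, np.int64(82), np.int64(78), np.int64(69), 0.2813), (212, np.int64(51), np.int64(56), np.int64(63), 0.2747), (213, np.int64(39), np.int64(48), np.int64(61), 0.2731), (214, np.int64(38), np.int64(46), np.int64(60), 0.2692), (215, np.int64(53), np.int64(51), np.int64(48), 0.2668), (216, np.int64(56), np.int64(52), np.int64(48), 0.2652), (217, np.int64(56), np.int64(51), np.int64(47), 0.2602), (218, np.int64(58), np.int64(55), np.int64(50), 0.262), (219, np.int64(58), np.int64(55), np.int64(51), 0.2609), (220, np.int64(58), np.int64(56), np.int64(50), 0.2606), (221, np.int64(58), np.int64(56), np.int64(50), 0.2613), (222, np.int64(60), np.int64(57), np.int64(52), 0.2599), (223, np.int64(62), np.int64(58), np.int64(54), 0.2615), (224, np.int64(58), np.int64(55), np.int64(50), 0.2605), (225, np.int64(58), np.int64(54), np.int64(50), 0.2622), (226, np.int64(60), np.int64(57), np.int64(54), 0.2623), (227, np.int64(60
[... 2305 characters left out ...]
np.uint8(76)), (326, np.uint8(92), np.uint8(85), np.uint8(76)), (327, np.uint8(90), np.uint8(86), np.uint8(76)), (328, np.uint8(90), np.uint8(85), np.uint8(76)), (329, np.uint8(91), np.uint8(86), np.uint8(75)), (330, np.uint8(90), np.uint8(84), np.uint8(75)), (331, np.uint8(91), np.uint8(86), np.uint8(77)), (332, np.uint8(90), np.uint8(86), np.uint8(75)), (333, np.uint8(57), np.uint8(55), np.uint8(51)), (334, np.uint8(60), np.uint8(56), np.uint8(52)), (335, np.uint8(59), np.uint8(56), np.uint8(52)), (336, np.uint8(58), np.uint8(57), np.uint8(51)), (337, np.uint8(60), np.uint8(58), np.uint8(52)), (338, np.uint8(60), np.uint8(57), np.uint8(53)), (339, np.uint8(60), np.uint8(57), np.uint8(53))]
```

Run:
```python
from h import *
np.set_printoptions(precision=4,suppress=True)
w=np.load("pics/w4.npz"); m=dict(T=w["T"],cx=w["cx"],cy=w["cy"],fovy=w["fovy"]); d=w["d"]; im=w["im"]
print(Z(m,326,237.5,.022))
# nose profile
print([(v,*im[v,325]) for v in range(280,304)])
print([(u,*im[296,u]) for u in range(308,345,2)])
```

```text
[0.4407 0.0966 0.022 ]
[(280, np.uint8(127), np.uint8(121), np.uint8(114)), (281, np.uint8(127), np.uint8(121), np.uint8(113)), (282, np.uint8(126), np.uint8(121), np.uint8(114)), (283, np.uint8(126), np.uint8(120), np.uint8(112)), (284, np.uint8(128), np.uint8(120), np.uint8(113)), (285, np.uint8(127), np.uint8(121), np.uint8(113)), (286, np.uint8(127), np.uint8(121), np.uint8(115)), (287, np.uint8(126), np.uint8(119), np.uint8(112)), (288, np.uint8(126), np.uint8(120), np.uint8(112)), (289, np.uint8(91), np.uint8(88), np.uint8(81)), (290, np.uint8(74), np.uint8(72), np.uint8(67)), (291, np.uint8(73), np.uint8(72), np.uint8(65)), (292, np.uint8(75), np.uint8(73), np.uint8(66)), (293, np.uint8(77), np.uint8(73), np.uint8(69)), (294, np.uint8(76), np.uint8(75), np.uint8(69)), (295, np.uint8(77), np.uint8(76), np.uint8(70)), (296, np.uint8(81), np.uint8(78), np.uint8(73)), (297, np.uint8(82), np.uint8(80), np.uint8(75)), (298, np.uint8(80), np.uint8(78), np.uint8(73)), (299, np.uint8(80), np.uint8(79), np.uint8(74)), (300, np.uint8(81), np.uint8(79), np.uint8(73)), (301, np.uint8(79), 
[... 373 characters left out ...]
7)), (318, np.uint8(75), np.uint8(74), np.uint8(67)), (320, np.uint8(81), np.uint8(80), np.uint8(74)), (322, np.uint8(82), np.uint8(80), np.uint8(75)), (324, np.uint8(81), np.uint8(80), np.uint8(74)), (326, np.uint8(81), np.uint8(79), np.uint8(73)), (328, np.uint8(81), np.uint8(77), np.uint8(72)), (330, np.uint8(79), np.uint8(76), np.uint8(72)), (332, np.uint8(77), np.uint8(74), np.uint8(69)), (334, np.uint8(76), np.uint8(74), np.uint8(69)), (336, np.uint8(78), np.uint8(77), np.uint8(72)), (338, np.uint8(101), np.uint8(97), np.uint8(91)), (340, np.uint8(123), np.uint8(115), np.uint8(110)), (342, np.uint8(124), np.uint8(117), np.uint8(110)), (344, np.uint8(122), np.uint8(117), np.uint8(109))]
```

servo_tool([
  {"tx":-0.02,"ty":0.1,"tz":-2.5,"yaw":0,"claw":0},
  {"tx":0,"ty":0,"tz":-2.5,"yaw":0,"claw":0},
  {"tx":0,"ty":0,"tz":-1.6,"yaw":0,"claw":0},
  {"tx":0,"ty":0,"tz":-1,"yaw":0,"claw":0},
  {"tx":0,"ty":0,"tz":0,"yaw":0,"claw":0},
  {"tx":0,"ty":0,"tz":-0.3,"yaw":0,"claw":0},
  {"tx":0,"ty":0,"tz":-0.3,"yaw":0,"claw":0},
  {"tx":0,"ty":0,"tz":-0.3,"yaw":0,"claw":0},
  {"tx":0,"ty":0,"tz":0,"yaw":0,"claw":0},
])

```text
time_s: 6.6
position: [0.4406, 0.0972, 0.0643]
tool_rot: [[-0.982, -0.189, -0.0], [-0.189, 0.982, -0.0], [0.0, -0.0, -1.0]]
ft_force: [0.5, -0.2, 0.6]
grip_width: 0.0148
gripper_force: 39.0
```

servo_tool([
  {"tx":0,"ty":0,"tz":-0.3,"yaw":0,"claw":0},
  {"tx":0,"ty":0,"tz":-0.3,"yaw":0,"claw":0},
  {"tx":0,"ty":0,"tz":-0.3,"yaw":0,"claw":0},
  {"tx":0,"ty":0,"tz":-0.3,"yaw":0,"claw":0},
  {"tx":0,"ty":0,"tz":-0.3,"yaw":0,"claw":0},
  {"tx":0,"ty":0,"tz":0,"yaw":0,"claw":0},
  {"tx":0,"ty":0,"tz":0,"yaw":0,"claw":0},
])

```text
time_s: 7.3
position: [0.4407, 0.0971, 0.0493]
tool_rot: [[-0.982, -0.189, -0.0], [-0.189, 0.982, -0.0], [0.0, -0.0, -1.0]]
ft_force: [-0.4, 0.1, -0.0]
grip_width: 0.0142
gripper_force: 39.0
```

servo_tool([
  {"tx":0,"ty":0,"tz":-0.15,"yaw":0,"claw":0},
  {"tx":0,"ty":0,"tz":0,"yaw":0,"claw":0},
  {"tx":0,"ty":0,"tz":0,"yaw":0,"claw":4},
  {"tx":0,"ty":0,"tz":0,"yaw":0,"claw":4},
  {"tx":0,"ty":0,"tz":0,"yaw":0,"claw":4},
  {"tx":0,"ty":0,"tz":0,"yaw":0,"claw":4},
  {"tx":0,"ty":0,"tz":0,"yaw":0,"claw":4},
  {"tx":0,"ty":0,"tz":1,"yaw":0,"claw":4},
  {"tx":0,"ty":0,"tz":2,"yaw":0,"claw":4},
  {"tx":0,"ty":0,"tz":4,"yaw":0,"claw":4},
  {"tx":0,"ty":0,"tz":4,"yaw":0,"claw":4},
  {"tx":0,"ty":0,"tz":4,"yaw":0,"claw":4},
  {"tx":0,"ty":0,"tz":4,"yaw":0,"claw":4},
  {"tx":0,"ty":0,"tz":0,"yaw":0,"claw":4},
  {"tx":0,"ty":0,"tz":0,"yaw":0,"claw":4},
])

```text
time_s: 8.8
position: [0.4404, 0.0972, 0.2385]
tool_rot: [[-0.982, -0.189, 0.002], [-0.189, 0.982, -0.0], [-0.002, -0.0, -1.0]]
ft_force: [-0.8, 0.1, -0.6]
grip_width: 0.0401
gripper_force: 0.0
```

```bash
python3 snap.py w5; python3 -c "
from h import *
np.set_printoptions(precision=4,suppress=True)
w=np.load('pics/w5.npz'); m=dict(T=w['T'],cx=w['cx'],cy=w['cy'],fovy=w['fovy']); im=w['im']; d=w['d']; p=cloud(m,d)
h=cv2.cvtColor(im,cv2.COLOR_RGB2HSV)
y=(h[...,0]>18)&(h[...,0]<36)&(h[...,1]>130)&(p[...,1]<.16)&(p[...,2]<.2)&(p[...,0]<.5); q=p[y]; print('knob',len(q),q.mean(0),q[:,2].max())
r=(h[...,1]>150)&((h[...,0]<8)|(h[...,0]>172))&(p[...,2]<.07)&(p[...,0]<.56)&(p[...,0]>.46)&(p[...,1]<.2)
if r.any(): print('ball',r.sum(),p[r].mean(0),p[r].max(0),p[r].min(0))
b=(p[...,2]>.085)&(p[...,2]<.115)&(p[...,0]>.42)&(p[...,0]<.6)&(p[...,1]>.03)&(p[...,1]<.25); q=p[b]
print(len(q),q.min(0),q.max(0)); print(env.observe()['position'])"
```

```text
knob 472 [0.4403 0.0634 0.0492] 0.056917702131686065
ball 1065 [0.5019 0.1399 0.0475] [0.5207 0.1576 0.0549] [ 0.4684 -0.0208  0.0018]
3732 [0.4734 0.0824 0.0851] [0.5377 0.199  0.106 ]
[0.4401 0.0972 0.2375]
```

View pics/w5.png

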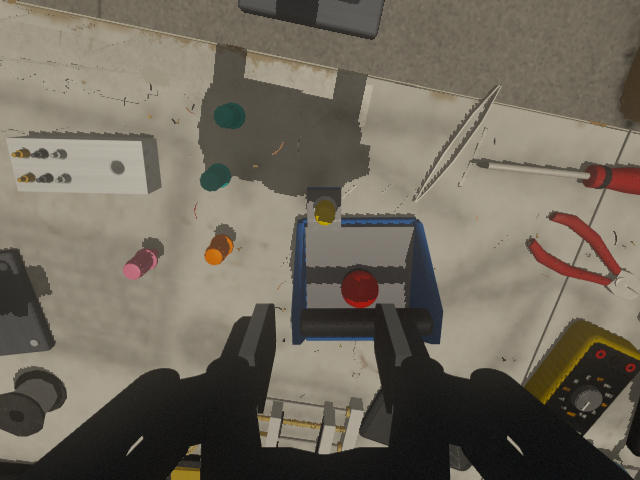

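The yellow pin stands in the tongue hole with its knob top at (325,213). The ball is in the nest at (360,288), and the bar runs from about (301,321) to (431,321).

```bash
python3 -c "
from h import *
np.set_printoptions(precision=4,suppress=True)
w=np.load('pics/w5.npz'); m=dict(T=w['T'],cx=w['cx'],cy=w['cy'],fovy=w['fovy']); im=w['im']; d=w['d']; p=cloud(m,d)
print('knobtop',Z(m,325,213,.054),[np.round(p[v,u,2],4) for v in(209,212,215) for u in(321,324,327)])
f=K(m)
print('bar edge rows col 330',[(v,int(im[v,330].sum()),round(float(p[v,330,0]),4),round(float(p[v,330,2]),3)) for v in range(302,346,2)])
for u,v in((301,321),(431,321),(366,321)): print(Z(m,u,v,.103))
h=cv2.cvtColor(im,cv2.COLOR_RGB2HSV)
r=((h[...,1]>150)&((h[...,0]<8)|(h[...,0]>172))).astype(np.uint8); n,l,s,c=cv2.connectedComponentsWithStats(r)
i=[i for i in range(n) if l[288,360]==i][0]; print('ball px',s[i],c[i],Z(m,*c[i],.036))
"
```

```text
knobtop [0.4387 0.0971 0.054 ] [np.float64(0.056), np.float64(0.0544), np.float64(0.3628), np.float64(0.0553), np.float64(0.0542), np.float64(0.0561), np.float64(0.0556), np.float64(0.0563), np.float64(0.0544)]
bar edge rows col 330 [(302, 324, 0.5322, 0.022), (304, 327, 0.5343, 0.022), (306, 328, 0.5365, 0.022), (308, 174, 0.506, 0.084), (310, 100, 0.5049, 0.089), (312, 106, 0.5049, 0.092), (314, 101, 0.5048, 0.096), (316, 96, 0.5052, 0.098), (318, 108, 0.5052, 0.101), (320, 119, 0.5066, 0.102), (322, 139, 0.507, 0.104), (324, 147, 0.5086, 0.104), (326, 159, 0.5104, 0.104), (328, 155, 0.5117, 0.104), (330, 139, 0.5146, 0.102), (332, 121, 0.5151, 0.104), (334, 125, 0.518, 0.102), (336, 147, 0.5674, 0.025), (338, 263, 0.5691, 0.026), (340, 300, 0.5708, 0.026), (342, 453, 0.5894, 0.001), (344, 454, 0.5915, 0.001)]
[0.5107 0.0928 0.103 ]
[0.4924 0.1877 0.103 ]
[0.5016 0.1403 0.103 ]
ball px [ 342  271   36   37 1073] [359.4949 288.8993] [0.5072 0.1422 0.036 ]
```

The estimates for the carrier agree: origin (.507,.142), yaw 11°. Before lifting, I'll hover over the bench camera for one good lens measurement.

servo_tool([
  {"tx":1.2,"ty":-1.7,"tz":1,"yaw":-8.3,"claw":4},
  {"tx":1.2,"ty":-1.7,"tz":1,"yaw":-8.3,"claw":4},
  {"tx":1.2,"ty":-1.7,"tz":1,"yaw":-8.3,"claw":4},
  {"tx":1.2,"ty":-1.7,"tz":1,"yaw":-8.3,"claw":4},
  {"tx":1.2,"ty":-1.7,"tz":1,"yaw":-8.3,"claw":4},
  {"tx":1.2,"ty":-1.7,"tz":1,"yaw":-8.3,"claw":4},
  {"tx":1.2,"ty":-1.7,"tz":1,"yaw":-8.3,"claw":4},
  {"tx":1.2,"ty":-1.7,"tz":1,"yaw":-8.3,"claw":4},
  {"tx":1.2,"ty":-1.7,"tz":1,"yaw":-8.3,"claw":4},
  {"tx":1.2,"ty":-1.7,"tz":1,"yaw":-8.3,"claw":4},
  {"tx":0,"ty":0,"tz":0,"yaw":0,"claw":4},
  {"tx":0,"ty":0,"tz":0,"yaw":0,"claw":4},
  {"tx":0,"ty":0,"tz":0,"yaw":0,"claw":4},
])

```text
time_s: 10.15
position: [0.5601, -0.0721, 0.3367]
tool_rot: [[-0.31, 0.951, -0.002], [0.951, 0.31, 0.001], [0.002, -0.002, -1.0]]
ft_force: [0.4, -0.3, -0.1]
grip_width: 0.0399
gripper_force: 0.0
```

```bash
python3 snap.py w6
```

```text
(no output)
```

View pics/w6.png

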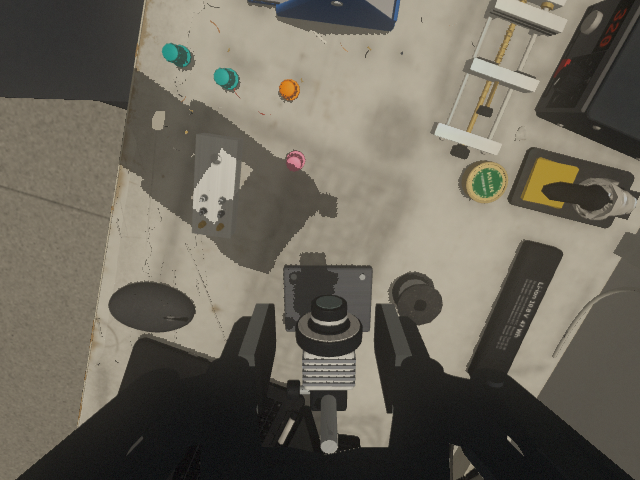

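The wrist view shows the stand: base front edge from (285,265) to (372,265), and the lens barrel front at about (328,298).

```bash
python3 -c "
from h import *
np.set_printoptions(precision=4,suppress=True)
w=np.load('pics/w6.npz'); m=dict(T=w['T'],cx=w['cx'],cy=w['cy'],fovy=w['fovy']); d=w['d']; p=cloud(m,d)
a,b=Z(m,285,265.5,.012),Z(m,372,265.5,.012); print(a,b,np.linalg.norm(b-a),np.degrees(np.arctan2(*(b-a)[1::-1])))
u=(b-a)/np.linalg.norm(b-a); n=np.array([-u[1],u[0],0]); mid=(a+b)/2; L=mid+.025*n; print('n',n,'lens',L[:2],'target ball',(L+.12*n)[:2])
for t in [(328,298),(328,304),(328,310),(328,320)]: print(t,P(m,d,*t))
k=(p[...,2]>.12)&(p[...,2]<.2)&(d>.05)&(p[...,0]>.54)&(p[...,0]<.64)&(p[...,1]>-.25); v,uu=np.nonzero(k); k2=(v<330)&(uu>300)&(uu<360)
q=p[k][k2]; s=(q-L)@n; s2=(q-L)@u; print('along',s.max(),np.percentile(s,95)); f=q[s>np.percentile(s,90)]; print(f.mean(0),s2.mean(),s2.min(),s2.max())
"
```

```text
[ 0.5447 -0.1822  0.012 ] [ 0.6457 -0.1493  0.012 ] 0.10620390821562103 18.017217844355873
n [-0.3093  0.951   0.    ] lens [ 0.5874 -0.142 ] target ball [ 0.5503 -0.0279]
(328, 298) [ 0.5865 -0.1445  0.1446]
(328, 304) [ 0.5863 -0.1442  0.1566]
(328, 310) [ 0.5866 -0.1452  0.1653]
(328, 320) [ 0.5893 -0.1535  0.1667]
along -0.0011694715138744899 -0.0018168802060691972
[ 0.5866 -0.1441  0.1523] -0.0007501760351698542 -0.02621161681824157 0.026487305301877102
```

servo_tool([
  {"tx":-0.8,"ty":3.1,"tz":0,"yaw":-1,"claw":5},
  {"tx":-0.8,"ty":3.1,"tz":-1,"yaw":-1,"claw":5},
  {"tx":-0.8,"ty":3.1,"tz":-2.5,"yaw":-1,"claw":5},
  {"tx":-0.8,"ty":3.1,"tz":-2.5,"yaw":-1,"claw":5},
  {"tx":-0.8,"ty":3.1,"tz":-2.5,"yaw":-1,"claw":5},
  {"tx":-0.7,"ty":3.1,"tz":-2.5,"yaw":-1,"claw":5},
  {"tx":-0.6,"ty":2.9,"tz":-2.5,"yaw":-1,"claw":5},
  {"tx":0,"ty":0,"tz":0,"yaw":0,"claw":5},
  {"tx":0,"ty":0,"tz":0,"yaw":0,"claw":5},
])

```text
time_s: 11.1
position: [0.5072, 0.1427, 0.2028]
tool_rot: [[-0.192, 0.981, -0.001], [0.981, 0.192, -0.0], [-0.0, -0.001, -1.0]]
ft_force: [-0.4, -0.5, 0.0]
grip_width: 0.0499
gripper_force: 0.0
```

```bash
python3 snap.py w7; python3 -c "
from h import *
np.set_printoptions(precision=4,suppress=True)
w=np.load('pics/w7.npz'); m=dict(T=w['T'],cx=w['cx'],cy=w['cy'],fovy=w['fovy']); d=w['d']; p=cloud(m,d)
k=(p[...,2]>.097)&(p[...,2]<.109)&(p[...,0]>.47)&(p[...,0]<.545)&(p[...,1]>.08)&(p[...,1]<.21); q=p[k][:,:2]
r=cv2.minAreaRect(q.astype(np.float32)); print(len(q),q.mean(0),r,np.array(cv2.boxPoints(r)))
R=np.radians(11); e=np.array([np.cos(R),np.sin(R)]); y=np.array([-e[1],e[0]]); s=(q-[.507,.1425])@e; t=(q-[.507,.1425])@y
print(np.percentile(s,[1,50,99]),np.percentile(t,[1,99]), [(round(a,3),np.round(np.percentile(s[abs(t-a)<.008],[2,98]),4)) for a in np.arange(-.04,.05,.02) if (abs(t-a)<.008).any()])
print(env.observe()['position'])
"
```

```text
5357 [0.5064 0.1465] ((0.5071437954902649, 0.14245620369911194), (0.03509886935353279, 0.11436782032251358), 11.039557456970215) [[0.479  0.1952]
 [0.5009 0.083 ]
 [0.5353 0.0897]
 [0.5134 0.2019]]
[-0.0154  0.0004  0.0156] [-0.0561  0.0554] [(np.float64(-0.04), array([-0.0073,  0.0082])), (np.float64(-0.02), array([-0.0077,  0.008 ])), (np.float64(0.0), array([-0.0075,  0.0077])), (np.float64(0.02), array([-0.0073,  0.0076])), (np.float64(0.04), array([-0.0077,  0.0079]))]
[0.5078 0.142  0.2035]
```

servo_tool([
  {"tx":0,"ty":0,"tz":-3,"yaw":0,"claw":5},
  {"tx":0,"ty":0,"tz":-3,"yaw":0,"claw":5},
  {"tx":0,"ty":0,"tz":-2.8,"yaw":0,"claw":5},
  {"tx":0,"ty":0,"tz":-1.5,"yaw":0,"claw":5},
  {"tx":0,"ty":0,"tz":-0.5,"yaw":0,"claw":5},
  {"tx":0,"ty":0,"tz":0,"yaw":0,"claw":4},
  {"tx":0,"ty":0,"tz":0,"yaw":0,"claw":3},
  {"tx":0,"ty":0,"tz":0,"yaw":0,"claw":2.3},
  {"tx":0,"ty":0,"tz":0,"yaw":0,"claw":1.9},
  {"tx":0,"ty":0,"tz":0,"yaw":0,"claw":1.7},
  {"tx":0,"ty":0,"tz":0,"yaw":0,"claw":1.4},
  {"tx":0,"ty":0,"tz":0,"yaw":0,"claw":0.8},
  {"tx":0,"ty":0,"tz":0,"yaw":0,"claw":0},
  {"tx":0,"ty":0,"tz":0,"yaw":0,"claw":0},
  {"tx":0,"ty":0,"tz":0,"yaw":0,"claw":0},
  {"tx":0,"ty":0,"tz":0,"yaw":0,"claw":0},
], newtons=70)

```text
time_s: 12.75
position: [0.5074, 0.1421, 0.0953]
tool_rot: [[-0.189, 0.982, -0.0], [0.982, 0.189, -0.0], [-0.0, -0.0, -1.0]]
ft_force: [-4.0, -0.4, 6.3]
grip_width: 0.0147
gripper_force: 68.1
```

Gripped. Now I'll lift gently by 11.4 cm.

servo_tool([
  {"tx":0,"ty":0,"tz":0.1,"yaw":0,"claw":0},
  {"tx":0,"ty":0,"tz":0.2,"yaw":0,"claw":0},
  {"tx":0,"ty":0,"tz":0.3,"yaw":0,"claw":0},
  {"tx":0,"ty":0,"tz":0.5,"yaw":0,"claw":0},
  {"tx":0,"ty":0,"tz":0.7,"yaw":0,"claw":0},
  {"tx":0,"ty":0,"tz":0.8,"yaw":0,"claw":0},
  {"tx":0,"ty":0,"tz":0.9,"yaw":0,"claw":0},
  {"tx":0,"ty":0,"tz":0.9,"yaw":0,"claw":0},
  {"tx":0,"ty":0,"tz":0.9,"yaw":0,"claw":0},
  {"tx":0,"ty":0,"tz":0.9,"yaw":0,"claw":0},
  {"tx":0,"ty":0,"tz":0.9,"yaw":0,"claw":0},
  {"tx":0,"ty":0,"tz":0.9,"yaw":0,"claw":0},
  {"tx":0,"ty":0,"tz":0.9,"yaw":0,"claw":0},
  {"tx":0,"ty":0,"tz":0.9,"yaw":0,"claw":0},
  {"tx":0,"ty":0,"tz":0.7,"yaw":0,"claw":0},
  {"tx":0,"ty":0,"tz":0.5,"yaw":0,"claw":0},
  {"tx":0,"ty":0,"tz":0.3,"yaw":0,"claw":0},
  {"tx":0,"ty":0,"tz":0.1,"yaw":0,"claw":0},
  {"tx":0,"ty":0,"tz":0,"yaw":0,"claw":0},
])

```text
time_s: 14.65
position: [0.5076, 0.1421, 0.2087]
tool_rot: [[-0.189, 0.982, -0.0], [0.982, 0.189, -0.0], [0.0, -0.0, -1.0]]
ft_force: [0.0, 0.6, -4.5]
grip_width: 0.0147
gripper_force: 68.3
```

```bash
cat > chk.py <<'E'
from h import *
np.set_printoptions(precision=4,suppress=True)
im,d=env.get_image("scene"); m=env.camera_model("scene"); p=cloud(m,d); cv2.imwrite("pics/s_chk.png",im[:,:,::-1])
h=cv2.cvtColor(im,cv2.COLOR_RGB2HSV)
r=((h[...,1]>150)&((h[...,0]<8)|(h[...,0]>172))&(p[...,2]>.08)&(p[...,2]<.25)&(p[...,1]<.25)&(p[...,0]<.75)); q=p[r]; o=m["T"][:3,3]
if len(q): c=q.mean(0); c=c+(c-o)/np.linalg.norm(c-o)*.011; print("ball ctr",len(q),c)
y=(h[...,0]>18)&(h[...,0]<36)&(h[...,1]>130)&(p[...,2]>.1)&(p[...,2]<.25)&(p[...,1]<.25)&(p[...,0]<.75); q=p[y]
if len(q): print("knob",len(q),q.mean(0),q[:,2].min(),q[:,2].max())
o=env.observe(); print(o["position"],o["ft_force"],o["gripper_force"])
E
python3 chk.py
```

```text
ball ctr 181 [0.5067 0.137  0.1517]
knob 136 [0.4359 0.0874 0.1573] 0.13386570355801325 0.22000281391659737
[0.5075 0.1421 0.2086] [ 0.4325  0.1003 -5.4305] 68.31930041313171
```

servo_tool([
  {"tx":0.02,"ty":-0.1,"tz":0,"yaw":-0.5,"claw":0},
  {"tx":0.05,"ty":-0.2,"tz":0,"yaw":-1,"claw":0},
  {"tx":0.1,"ty":-0.4,"tz":0,"yaw":-2,"claw":0},
  {"tx":0.155,"ty":-0.62,"tz":0,"yaw":-3,"claw":0},
  {"tx":0.155,"ty":-0.62,"tz":0,"yaw":-3,"claw":0},
  {"tx":0.155,"ty":-0.62,"tz":0,"yaw":-3,"claw":0},
  {"tx":0.155,"ty":-0.62,"tz":0,"yaw":-3,"claw":0},
  {"tx":0.155,"ty":-0.62,"tz":0,"yaw":-3,"claw":0},
  {"tx":0.155,"ty":-0.62,"tz":0,"yaw":-3,"claw":0},
  {"tx":0.155,"ty":-0.62,"tz":0,"yaw":-3,"claw":0},
  {"tx":0.155,"ty":-0.62,"tz":0,"yaw":-3,"claw":0},
  {"tx":0.155,"ty":-0.62,"tz":0,"yaw":-3,"claw":0},
  {"tx":0.155,"ty":-0.62,"tz":0,"yaw":-3,"claw":0},
  {"tx":0.155,"ty":-0.62,"tz":0,"yaw":-3,"claw":0},
  {"tx":0.155,"ty":-0.62,"tz":0,"yaw":-3,"claw":0},
  {"tx":0.155,"ty":-0.62,"tz":0,"yaw":-3,"claw":0},
  {"tx":0.155,"ty":-0.62,"tz":0,"yaw":-3,"claw":0},
  {"tx":0.155,"ty":-0.62,"tz":0,"yaw":-3,"claw":0},
  {"tx":0.155,"ty":-0.62,"tz":0,"yaw":-3,"claw":0},
  {"tx":0.155,"ty":-0.62,"tz":0,"yaw":-3,"claw":0},
])

```text
time_s: 16.7
position: [0.5358, 0.0291, 0.2087]
tool_rot: [[0.693, 0.721, -0.0], [0.721, -0.693, -0.0], [-0.0, -0.0, -1.0]]
ft_force: [-0.4, 0.6, -4.6]
grip_width: 0.0148
gripper_force: 68.3
```

servo_tool([
  {"tx":0.155,"ty":-0.62,"tz":0,"yaw":-3,"claw":0},
  {"tx":0.155,"ty":-0.62,"tz":0,"yaw":-3,"claw":0},
  {"tx":0.155,"ty":-0.62,"tz":0,"yaw":-3,"claw":0},
  {"tx":0.155,"ty":-0.62,"tz":0,"yaw":-3,"claw":0},
  {"tx":0.155,"ty":-0.62,"tz":0,"yaw":-3,"claw":0},
  {"tx":0.155,"ty":-0.62,"tz":0,"yaw":-3,"claw":0},
  {"tx":0.155,"ty":-0.62,"tz":0,"yaw":-3,"claw":0},
  {"tx":0.13,"ty":-0.5,"tz":0,"yaw":-2.5,"claw":0},
  {"tx":0.1,"ty":-0.4,"tz":0,"yaw":-2,"claw":0},
  {"tx":0.07,"ty":-0.27,"tz":0,"yaw":-1.5,"claw":0},
  {"tx":0.05,"ty":-0.15,"tz":0,"yaw":-1,"claw":0},
  {"tx":0.02,"ty":-0.1,"tz":0,"yaw":-0.5,"claw":0},
  {"tx":0,"ty":0,"tz":0,"yaw":0,"claw":0},
  {"tx":0,"ty":0,"tz":0,"yaw":0,"claw":0},
  {"tx":0,"ty":0,"tz":0,"yaw":0,"claw":0},
  {"tx":0,"ty":0,"tz":0,"yaw":0,"claw":0},
  {"tx":0,"ty":0,"tz":0,"yaw":0,"claw":0},
  {"tx":0,"ty":0,"tz":0,"yaw":0,"claw":0},
])

```text
time_s: 18.5
position: [0.5502, -0.0278, 0.2088]
tool_rot: [[0.952, 0.307, -0.0], [0.307, -0.952, 0.0], [-0.0, -0.0, -1.0]]
ft_force: [-0.3, -0.1, -4.3]
grip_width: 0.0148
gripper_force: 68.3
```

```bash
python3 chk.py
```

```text
ball ctr 3 [ 0.6264 -0.2575  0.1842]
knob 123 [0.4906 0.0137 0.1599] 0.12855206007673148 0.24360453184826317
[ 0.5503 -0.0278  0.2088] [ 1.171  -0.1194 -4.6922] 68.32349181175232
```

View pics/s_chk.png

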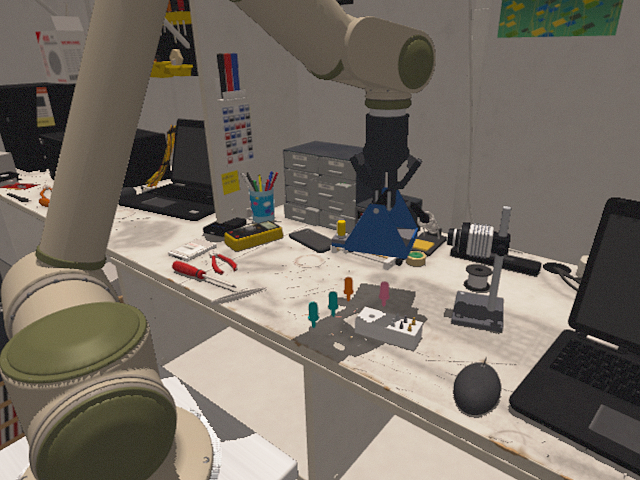

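The final scene view shows the carrier held level at (382,225) in front of the bench camera. The pin is in its tongue at (341,232), and the bystanders have not moved. The ball is hidden behind the end plate, but was confirmed in the nest after the lift. Handing in.

```bash
python3 -c "
from rig import env
print(env.close_job())"
```

```text
the job is handed in; nothing more can be done
None
```

I handed the job in with the pin home and the carrier held level by its grab bar, placed by measurement for the ball to be about 12 cm in front of the lens. The ball was last seen in its nest after the lift and was hidden behind an end plate at the final pose. No pass/fail result came back.

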